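# Hang the lens tray on the twin hook to drip-dry

### The arm

A 6-joint arm with a two-finger parallel gripper is mounted at the origin on the work surface. World frame = base frame: x ahead of the robot, y to its left, z up, the work surface at z = 0. Lengths are in m, angles in rad, forces in N, time in s.
With the tool pointing down it reaches from about 0.375 to 0.9 m from the base axis. Payload 3.1 kg.
Tool frame: the origin (TCP) lies midway between the tips of the shut fingers; the grasp point (between the pads) lies 19 mm behind it; z points along the fingers, y is the line along which they close (so a half turn about z gives the same grasp; the last joint's range is limited). The gripper opens to 85 mm and grips with 20 to 120 N. Pads are 22 mm wide; open, the fingers measure 114 mm over their backs; the gripper's body (76 mm by 85 mm) begins 54 mm behind the grasp point. The pads swing forward as they close: fully open they stand 13 mm farther back than shut.
Start: joints at [1.054, 0.527, 1.433, -0, 1.181, -0.178], TCP at [0.207, 0.59, 0.231] pointing down, gripper open.
Joint ranges: [-3.08, 3.08], [-0.75, 2.2], [0.22, 2.44], [-1.43, 4.57], [0, 2.65], [-2.85, 2.85]. Speed limits (rad/s): [2.79, 2.79, 3.14, 3.14, 3.14, 3.14].

### API

Orientations are given as a rotation vector (axis times angle).
In Python, from workcell import r gives the robot as it stands.
- The arm moves only by the tool apply_moves, never from a script. Its argument "rows" is a list of rows, each a list of 7 numbers: the shift along the world's x, y, z in m, then the turn, a rotation vector about the world's x, y, z in degrees, then the gripper's target within -1 to 1 (fully open at 1, half-way at 0, shut at -1). A call has 1 to 5 rows; each row is the pose to reach, as a shift and turn from the pose commanded when the call began; what a row does not reach only later rows make up. A row lasts 1/10 s, in which the tool goes at most 50 mm and 8.59 degrees, less where a joint would pass 70% of its speed; a pose out of reach is approached as far as the arm can. A call with a gripper value outside its range is refused whole. The fingers move at their own pace and stop on an object; the grip force is fixed at half the most. Time passes only in rows, so rows that repeat a pose let the fingers close. It gives the time, the measured TCP pose, the force, the opening and the grip force at its end, in the units of the state.
- r.observe(): the state, without advancing time (a new reading comes with each control period).
- r.capture(name): name is "side" or "top"; returns (picture, depth): 480x640x3 uint8, red, green, blue; 480x640 float32, m along the optical axis (not along the pixel's ray), 0 where there is no reading.
- r.calibration(name): a dict with "fovy" (degrees; the focal length in pixels is half the picture's height over the tangent of half this angle, whatever the lens; pixels are square), "cx", "cy" (the principal point, pixels), "pose" (4x4, takes a point from camera to world coordinates). Camera axes: x right, y up, looking along -z (the intrinsics and any distortion apply to the point x, -y, -z); pixel columns grow to the right and rows downward; lengths in m; the calibration is good to about 2 mm. A picture is of the moment at which its call begins. calibration takes no time and is no camera call.
- r.job_done(): hands the job in; it is judged then, once.
The state is a dict: "time": time; "qpos": joint angles; "qd": joint speeds; "tau": joint torques, N m; "eef_pos": TCP position; "ee_rot": TCP orientation; "ft_force": force on the tool from outside, world axes, zero at the start; "torque": the same for the moment, N m; "width": opening from 0.0 (shut) to 1.0 (fully open); "gripper_force": force on a finger pad.
Only numpy, scipy, OpenCV 4.12 (cv2) and the standard library are available. Lean on these libraries where they do the work, as an engineer would, in place of code of your own. Each camera call takes 0.05 s, during which the arm holds its last target. There are 200 camera calls.

### The job

Hang the mint lens tray up to drip-dry: put its handle over both prongs of the steel twin hook on the splashback, so that the tray hangs level by its handle, clear of the counter, and let go. Leave the bowl, the bottle, the lens case and the clip holder where they stand.

Things in the scene. Friction and masses are not known exactly. Their poses are not given: they have to be found in the camera images.
- lens_tray: Loose open mint plastic tray, 80 (its x) x 150 (its y) x 35 mm high, about 0.13 kg, with a rigid steel bail handle of round 10 mm bar standing over it: uprights at y = -68 and +68 mm, joined by a straight top bar along y, 70 mm of free space between tray rim and bar. Origin: centre of the underside, z up. It may hang either way round.
- tray_handle (a point): Middle of the axis of the tray's top handle bar, 110 mm above the tray's underside; axes as the tray's (the bar runs along y).
- splashback: Fixed white-tiled panel, 220 mm high, carrying the steel twin hook and a clear acrylic organiser. Origin on the counter under the hook seat; z up, -x the way the prongs point. Panel face at x = +75 mm, panel from y = -330 to +140 mm. Organiser (flap shut): y -315 to -135 mm, x -17 to +75 mm, 110 to 240 mm above the counter.
- hook_seat (a point): Where the middle of the handle bar's axis belongs when hung (bar along local y): 199 mm above the counter, axes as the splashback's. Two round 8 mm prongs at y = -32 and +32 mm slope slightly down from the panel to a low point here (underside 13 mm below this point), then turn up.
- hook_tip (a point): Midway between the upturned ends of the two prongs, 22 mm outward (local -x) of the seat and 17 mm above it, level with the tops of the prongs; axes as the splashback's.
- bowl: Loose round white ceramic trinket bowl, 100 mm across, 40 mm high; origin at the centre of its underside. Bystander.
- bottle: Loose closed white plastic squeeze bottle, 48 mm across, 130 mm high; origin at the centre of its underside. Bystander.
- lens_case: Loose grey twin-lidded contact lens case, about 34 x 72 mm, 19 mm high; origin at the centre of its underside. Bystander.
- clip_holder: Loose stainless steel spring clip holder, base 45 x 70 mm, about 60 mm high; origin at the centre of its underside. Bystander.
There are look-alikes about, which are no part of the job. Of the things like the lens_tray, leave any that is red or yellow; of the rest the larger one is meant.

How it is judged:
At the end, for the whole second after the job is handed in: The tray hangs released and at rest with its weight on the twin hook: middle of its handle bar 25 mm outward to 60 mm inward of the seat, within 36 mm of the hook's middle sideways, 12 mm below to 22 mm above seat height, tray within 0.2 rad of level (x of tray_handle in the frame of hook_seat between -0.025 and 0.06 m and y of tray_handle in the frame of hook_seat between -0.036 and 0.036 m and z of tray_handle in the frame of hook_seat between -0.012 and 0.022 m and angle between lens_tray's own z axis and vertical below 0.2 rad and contact force between lens_tray and splashback above 0.4 N and linear speed of lens_tray below 0.03 m/s and angular speed of lens_tray below 0.3 rad/s); the robot touches nothing.
It fails at once if the trinket bowl is moved more than 30 mm or tipped over (distance of bowl from where it was at the start of the episode above 0.03 m or angle between bowl's own z axis and vertical above 0.5 rad).
It fails at once if the squeeze bottle is moved more than 30 mm or tipped over (distance of bottle from where it was at the start of the episode above 0.03 m or angle between bottle's own z axis and vertical above 0.5 rad).
It fails at once if the lens case is moved more than 30 mm or tipped over (distance of lens_case from where it was at the start of the episode above 0.03 m or angle between lens_case's own z axis and vertical above 0.5 rad).
It fails at once if the clip holder is moved more than 30 mm or tipped over (distance of clip_holder from where it was at the start of the episode above 0.03 m or angle between clip_holder's own z axis and vertical above 0.5 rad).
It also fails if it takes over 42 s, if anything falls off the work surface, if the arm or the gripper's body presses on something with over 40 N, if the wrist force passes 120 N, or if a joint passes its speed limit or range.

## Working session

There is one attempt and no reset: what is moved stays moved. The work goes in short steps, Python scripts to look and compute and a tool call to move; the robot and the scene stay as the last step left them, time stands still between calls to the robot, and variables do not carry over. Pictures are saved under pics/ and viewed, at most 10 in all, crops included, and the job is handed in when it is done.

Besides the shell and the picture viewer there is one more tool, called after "Call:" by a JSON object that holds its "name" and its "arguments", one argument or row to a line. apply_moves: Moves the arm, as the interface text tells. Its arguments: {"type":"object","properties":{"rows":{"type":"array"}},"required":["rows"]}

```bash
ls; mkdir -p pics; cat > h.py <<'E'
import numpy as np,cv2
from workcell import r
def cap(n):
    im,d=r.capture(n); return im,d,r.calibration(n)
def pts(u,v,d,c):
    f=240/np.tan(np.radians(c['fovy'])/2)
    u=np.asarray(u,float);v=np.asarray(v,float);d=np.asarray(d,float)
    p=np.stack([(u-c['cx'])/f*d,-(v-c['cy'])/f*d,-d,np.ones_like(d)],-1)
    return (p@np.array(c['pose']).T)[...,:3]
def world(d,c):
    v,u=np.mgrid[:480,:640]; return pts(u,v,d,c)
E
python3 - <<'E'
from h import *
for n in("side","top"):
    im,d,c=cap(n); print(n,{k:(np.round(v,3).tolist()) if k=='pose' else v for k,v in c.items()},(d>0).mean())
    cv2.imwrite(f'pics/{n}0.png',im[...,::-1]); np.savez(f'{n}0.npz',im=im,d=d)
print(r.observe())
E
```

```text
pics
side {'fovy': 55.754712233414466, 'cx': 321.4294430507497, 'cy': 245.568805971291, 'pose': [[-0.995, 0.069, -0.076, 0.47], [-0.101, -0.511, 0.853, 0.843], [0.02, 0.857, 0.516, 0.641], [0.0, 0.0, 0.0, 1.0]]} 0.9960774739583333
top {'fovy': 48.84782423487817, 'cx': 318.5558795718371, 'cy': 240.5607491029627, 'pose': [[-0.019, 0.981, -0.194, 0.287], [-1.0, -0.017, 0.011, 0.069], [0.008, 0.195, 0.981, 1.335], [0.0, 0.0, 0.0, 1.0]]} 0.9959114583333334
{'time': 0.1, 'qpos': array([ 1.05450402e+00,  5.28377863e-01,  1.43377785e+00,  2.65516485e-05,
        1.18145006e+00, -1.78497180e-01]), 'qd': array([ 0.00010855, -0.00199444, -0.0020505 ,  0.00189006, -0.00035308,
       -0.00012736]), 'tau': array([-3.77909564e-04, -4.43302488e+01, -1.78586429e+01, -2.53862690e-04,
        3.94879840e-03,  1.28818044e-06]), 'eef_pos': array([0.20676318, 0.58911101, 0.23042747]), 'ee_rot': array([-5.27984535e-01, -3.09618752e+00,  2.95949860e-03]), 'ft_force': array([ 0.02751486,  0.70548724, -0.2211135 ]), 'torque': array([ 0.03233272, -0.04006627, -0.03940962]), 'gripper_force': 0.0, 'width': 0.9988911897245955}
```

View pics/side0.png

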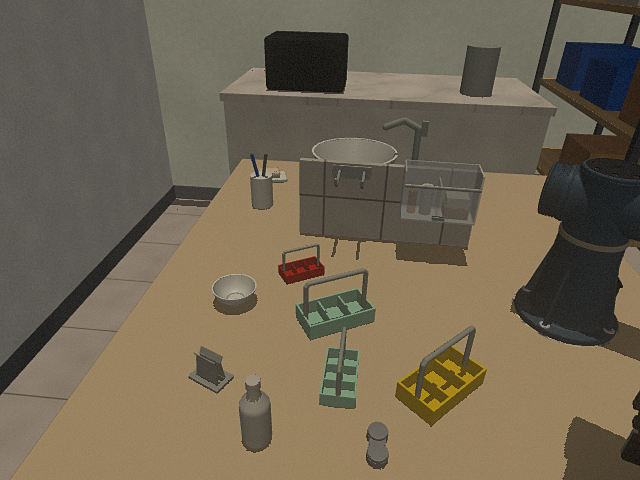

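View pics/top0.png

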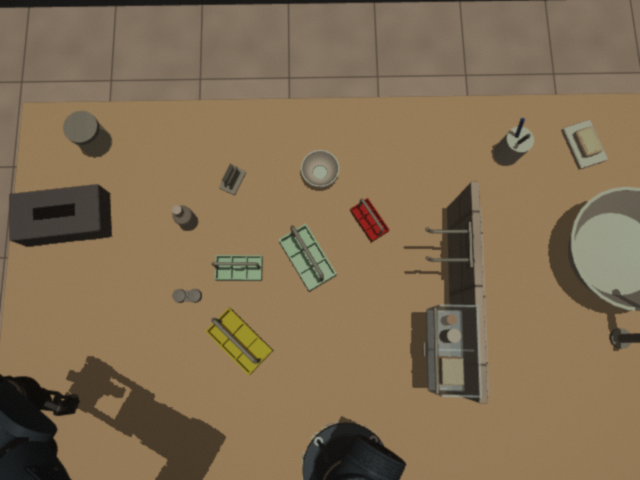

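The side view shows the big mint tray at (335,305) with its bar from (306,282) to (366,272), and the twin hook at (350,175). In the top view the big tray is at (307,258), with its bar from (293,230) to (322,277). The prong tips are at (430,231) and (430,260), and the panel is at u≈470.

```bash
python3 - <<'E'
from h import *
S={}
for n in("side","top"):
    z=np.load(n+'0.npz'); S[n]=(z['im'],z['d'],r.calibration(n),world(z['d'],r.calibration(n)))
def box(n,u0,v0,u1,v1,zl,zh):
    w=S[n][3][v0:v1,u0:u1].reshape(-1,3); return w[(w[:,2]>zl)&(w[:,2]<zh)]
print('counter z',[np.median(S[n][3][a][:,2]) for n,a in(('side',np.s_[350:360,260:290].__class__ and (slice(350,360),slice(260,290))),('top',(slice(140,160),slice(400,420))))])
def line(p):
    c=p.mean(0);u,s,vt=np.linalg.svd(p-c);d=vt[0];t=(p-c)@d;return c.round(4),d.round(3),(c+d*t.min()).round(4),(c+d*t.max()).round(4),len(p)
for n,b in(('top',(278,220,340,292)),('side',(295,262,380,300))):
    p=box(n,*b,.095,.14); print('bar',n,line(p),np.median(p[:,2]))
# tray rim by colour
for n,b in(('top',(270,215,345,300)),('side',(285,260,385,345))):
    im=S[n][0];hsv=cv2.cvtColor(im,cv2.COLOR_RGB2HSV)
    m=(hsv[...,0]>60)&(hsv[...,0]<95)&(hsv[...,1]>50);mm=np.zeros_like(m);mm[b[1]:b[3],b[0]:b[2]]=m[b[1]:b[3],b[0]:b[2]]
    w=S[n][3][mm];w=w[(w[:,2]>.028)&(w[:,2]<.045)];print('rim',n,len(w),cv2.minAreaRect((w[:,:2]*1000).astype(np.float32)),np.median(w[:,2]))
# prongs
for b in((424,224,468,242),(424,250,468,268)):
    p=box('top',*b,.15,.24);print('prong top',line(p))
for b in((330,165,345,195),(355,165,372,195)):
    p=box('side',*b,.15,.24)
    print('prong side',p[np.argmax(p[:,1])].round(4),p.shape, p[p[:,1]>p[:,1].max()-.012].mean(0).round(4), p[p[:,1]>p[:,1].max()-.012][:,2].min(),p[p[:,1]>p[:,1].max()-.012][:,2].max())
# panel face from side
w=S['side'][3][205:232,310:390].reshape(-1,3);c=w.mean(0);nv=np.linalg.svd(w-c)[2][2];print('panel',c.round(4),nv.round(4))
w=S['top'][3][180:305,440:490].reshape(-1,3);w=w[w[:,2]>.21];print('panel top',cv2.minAreaRect((w[:,:2]*1000).astype(np.float32)),w[:,2].max())
im=S['side'][0];t=S['top'][0]
a=cv2.resize(im[150:215,290:420],None,fx=5,fy=5,interpolation=2);b=cv2.resize(t[215:280,400:490],(500,361),interpolation=2)
cv2.imwrite('pics/hook.png',np.vstack([a[:, :500],b[:275]])[...,::-1])
E
```

```text
counter z [np.float64(0.21049315915116995), np.float64(0.0020957078935860407)]
bar top (array([0.5035, 0.0826, 0.1144]), array([-0.866, -0.5  , -0.008]), array([0.5668, 0.1191, 0.115 ]), array([0.4428, 0.0475, 0.1138]), 256) 0.11455053473890842
bar side (array([0.5071, 0.0886, 0.1114]), array([0.867, 0.498, 0.004]), array([0.4435, 0.052 , 0.1111]), array([0.5677, 0.1234, 0.1117]), 359) 0.1129687175080375
rim top 0 ((0.0, 0.0), (0.0, 0.0), 0.0) nan
rim side 25 ((506.5409851074219, 83.68856811523438), (147.46463012695312, 78.15808868408203), 30.584177017211914) 0.03557990348106865
prong top (array([ 0.5291, -0.2396,  0.1951]), array([0.019, 0.974, 0.224]), array([ 0.5283, -0.2853,  0.1846]), array([ 0.5304, -0.174 ,  0.2102]), 201)
prong top (array([ 0.4671, -0.2338,  0.1945]), array([-0.048,  0.963,  0.266]), array([ 0.4697, -0.2859,  0.1802]), array([ 0.4641, -0.1719,  0.2116]), 217)
prong side [ 0.5319 -0.1739  0.2156] (336, 3) [ 0.5311 -0.1804  0.2065] 0.19549482948123653 0.2162745540973421
prong side [ 0.4665 -0.1702  0.2083] (416, 3) [ 0.4671 -0.1765  0.2071] 0.19629166780162033 0.21552139039154378
panel [ 0.4943 -0.2677  0.0638] [-0.0603  0.48   -0.8752]
panel top ((395.8978271484375, -179.5638427734375), (195.82723999023438, 506.0249328613281), 44.81772232055664) 1.3354782783381112
  return _methods._mean(a, axis=axis, dtype=dtype,
  ret = ret.dtype.type(ret / rcount)
```

View pics/hook.png

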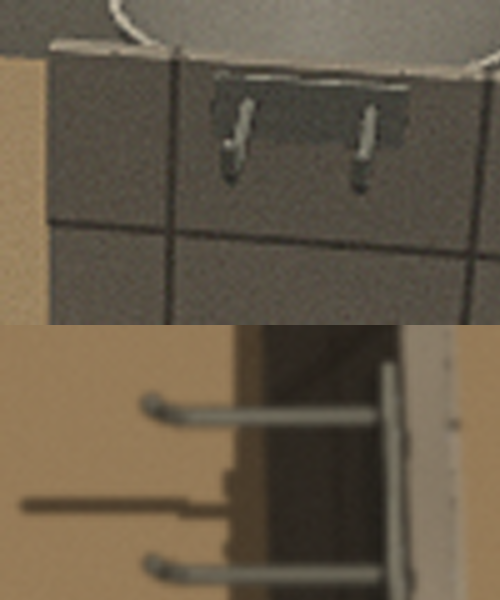

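Call:
{"name": "apply_moves", "arguments": {
  "rows": [
    [0.02,-0.035,0,0,0,4,1],
    [0.04,-0.07,0,0,0,8,1],
    [0.06,-0.105,0,0,0,12,1],
    [0.085,-0.14,0,0,0,16,1],
    [0.105,-0.175,0,0,0,20,1]
  ]
}}

```text
time: 0.6
eef_pos: [0.3129, 0.4132, 0.2311]
ee_rot: [-0.023, 3.141, -0.0]
ft_force: [0.7, 0.0, 0.4]
width: 0.998
gripper_force: 0.0
```

Call:
{"name": "apply_moves", "arguments": {
  "rows": [
    [0.02,-0.035,0,0,0,4,1],
    [0.04,-0.07,0,0,0,8,1],
    [0.06,-0.105,0,0,0,12,1],
    [0.085,-0.14,0,0,0,16,1],
    [0.105,-0.175,0,0,0,20,1]
  ]
}}

```text
time: 1.1
eef_pos: [0.4181, 0.2381, 0.2312]
ee_rot: [-0.567, 3.09, -0.0]
ft_force: [0.5, 0.9, -1.0]
width: 1.001
gripper_force: 0.0
```

Call:
{"name": "apply_moves", "arguments": {
  "rows": [
    [0.02,-0.035,0,0,0,3,1],
    [0.04,-0.07,0,0,0,6,1],
    [0.06,-0.105,0,0,0,9,1],
    [0.085,-0.145,0,0,0,9.3,1],
    [0.088,-0.154,0,0,0,9.3,1]
  ]
}}

```text
time: 1.6
eef_pos: [0.5084, 0.0818, 0.2313]
ee_rot: [-0.804, 3.034, -0.003]
ft_force: [0.3, 0.5, 0.0]
width: 0.999
gripper_force: 0.0
```

Call:
{"name": "apply_moves", "arguments": {
  "rows": [
    [-0.003,0.003,-0.03,0,0,0,1],
    [-0.003,0.003,-0.06,0,0,0,1],
    [-0.003,0.003,-0.09,0,0,0,1],
    [-0.003,0.003,-0.115,0,0,0,1],
    [-0.003,0.003,-0.14,0,0,0,1]
  ]
}}

```text
time: 2.1
eef_pos: [0.5012, 0.0892, 0.0901]
ee_rot: [0.812, -3.034, -0.001]
ft_force: [-0.4, 0.3, -0.5]
width: 0.999
gripper_force: 0.0
```

```bash
python3 - <<'E'
from h import *
z=np.load('top0.npz');c=r.calibration('top');f=240/np.tan(np.radians(c['fovy'])/2)
s=np.load('side0.npz');cs=r.calibration('side')
w=world(s['d'],cs)[212:230,312:390].reshape(-1,3);w=w[(w[:,2]<.2)&(w[:,2]>.02)];
cc=np.median(w,0);k=np.abs(w[:,1]-cc[1])<.02;w=w[k];print('panel side',w.shape,w.mean(0).round(3),np.degrees(np.polyfit(w[:,0],w[:,1],1)[0]),w[:,2].min())
W=world(s['d'],cs)[165:232,305:395].reshape(-1,3);W=W[(W[:,2]>.05)&(W[:,2]<.15)];p=np.polyfit(W[:,0],W[:,1],1)
for _ in range(5):
    e=W[:,1]-np.polyval(p,W[:,0]);W=W[np.abs(e)<.012];p=np.polyfit(W[:,0],W[:,1],1)
print('panel fit',p,len(W),'y at .5',np.polyval(p,.5))
# triangulate tips: rays
def ray(u,v,c):
    a=pts(u,v,0.0,c);b=pts(u,v,1.0,c);return a,(b-a)/np.linalg.norm(b-a)
def tri(a,b):
    (p,d),(q,e)=ray(*a,c),ray(*b,cs);A=np.stack([d,-e],1);t=np.linalg.lstsq(A,q-p,rcond=None)[0]
    return ((p+d*t[0]+q+e*t[1])/2).round(4),np.linalg.norm(p+d*t[0]-q-e*t[1]).round(4)
print(tri((427.3,229.3),(336,179.5)),tri((427.8,257.6),(361.5,182)))
print('bar ends',tri((293.5,228.5),(366.5,273.5)),tri((321.5,277.5),(306.5,283.5)))
im,d,_=cap('side');cv2.imwrite('pics/g1.png',cv2.resize(im[190:380,230:450],(660,570))[...,::-1])
E
```

```text
panel side (1375, 3) [ 0.49  -0.275  0.053] -2.253342534586324 0.020318650811491423
panel fit [-0.04040757 -0.25499971] 2980 y at .5 -0.2752034906718099
(array([ 0.5304, -0.1818,  0.2113]), np.float64(0.001)) (array([ 0.4683, -0.1796,  0.2095]), np.float64(0.0008))
bar ends (array([0.4963, 0.12  , 0.1651]), np.float64(0.1024)) (array([0.5104, 0.0507, 0.0576]), np.float64(0.1225))
```

View pics/g1.png

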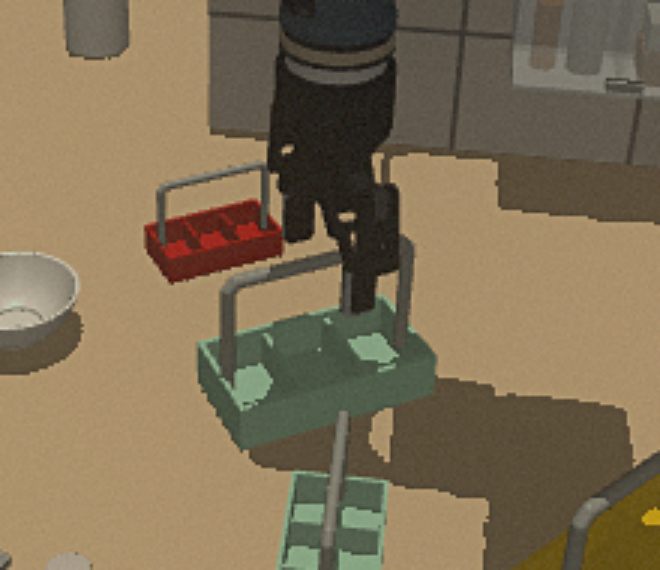

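The fingers straddle the big tray's bar near its middle, with the near finger at (360,270) and the far one at (300,215). I'll correct by 3 mm and close.

Call:
{"name": "apply_moves", "arguments": {
  "rows": [
    [0.003,-0.003,0,0,0,0,1],
    [0.003,-0.003,0,0,0,0,-1],
    [0.003,-0.003,0,0,0,0,-1],
    [0.003,-0.003,0,0,0,0,-1],
    [0.003,-0.003,0,0,0,0,-1]
  ]
}}

```text
time: 2.65
eef_pos: [0.5055, 0.0857, 0.0922]
ee_rot: [-0.811, 3.033, -0.001]
ft_force: [-0.1, -0.4, -0.5]
width: 0.327
gripper_force: 0.0
```

Call:
{"name": "apply_moves", "arguments": {
  "rows": [
    [0,0,0,0,0,0,-1],
    [0,0,0,0,0,0,-1],
    [0,0,0,0,0,0,-1],
    [0,0,0,0,0,0,-1],
    [0,0,0,0,0,0,-1]
  ]
}}

```text
time: 3.15
eef_pos: [0.5056, 0.0853, 0.0918]
ee_rot: [-0.812, 3.034, -0.001]
ft_force: [-0.2, -2.7, 6.4]
width: 0.097
gripper_force: 58.7
```

Call:
{"name": "apply_moves", "arguments": {
  "rows": [
    [0,0,0.015,0,0,0,-1],
    [0,0,0.035,0,0,0,-1],
    [0,0,0.06,0,0,0,-1],
    [0,0,0.085,0,0,0,-1],
    [0,0,0.11,0,0,0,-1]
  ]
}}

```text
time: 3.65
eef_pos: [0.5043, 0.0859, 0.2015]
ee_rot: [0.811, -3.033, -0.002]
ft_force: [0.4, -0.0, -1.2]
width: 0.091
gripper_force: 58.7
```

Call:
{"name": "apply_moves", "arguments": {
  "rows": [
    [0,0,0.02,0,0,-3,-1],
    [0,-0.01,0.035,0,0,-7,-1],
    [0,-0.025,0.045,0,0,-11,-1],
    [0,-0.04,0.05,0,0,-14,-1],
    [0,-0.055,0.05,0,0,-17,-1]
  ]
}}

```text
time: 4.15
eef_pos: [0.505, 0.0305, 0.2516]
ee_rot: [-0.351, 3.121, 0.001]
ft_force: [1.0, 0.5, -1.5]
width: 0.09
gripper_force: 58.8
```

Call:
{"name": "apply_moves", "arguments": {
  "rows": [
    [0,-0.015,0,0,0,-4,-1],
    [0,-0.03,0,0,0,-8,-1],
    [0,-0.045,0,0,0,-12,-1],
    [-0.002,-0.06,0,0,0,-15.3,-1],
    [-0.003,-0.065,0,0,0,-15.3,-1]
  ]
}}

```text
time: 4.65
eef_pos: [0.5015, -0.0351, 0.2506]
ee_rot: [-0.067, -3.139, -0.001]
ft_force: [-0.0, -0.1, -1.9]
width: 0.084
gripper_force: 58.7
```

```bash
python3 - <<'E'
from h import *
o=r.observe();print(o['eef_pos'],o['ee_rot'],o['ft_force'],o['gripper_force'],o['qpos'])
im,d,c=cap('side');t,dt,ct=cap('top')
cv2.imwrite('pics/lift.png',np.hstack([cv2.resize(im[120:320,270:440],None,fx=2.4,fy=2.4)[:480],cv2.resize(t[190:300,320:480],None,fx=2.3,fy=2.3,interpolation=2).copy() if 0 else cv2.resize(t[190:310,330:420],(360,480))])[...,::-1])
W=world(d,c);hsv=cv2.cvtColor(im,cv2.COLOR_RGB2HSV)
m=(hsv[...,0]>60)&(hsv[...,0]<95)&(hsv[...,1]>50);p=W[m];p=p[(p[:,2]>.09)&(p[:,2]<.22)]
print(len(p),p.min(0),p.max(0))
e=p[p[:,2]>.09];print(cv2.minAreaRect((e[:,:2]*1000).astype(np.float32)))
E
```

```text
[ 0.50153526 -0.03510297  0.25060716] [-6.66210171e-02 -3.13934521e+00 -8.05669577e-04] [-7.73198835e-04 -6.32891871e-02 -1.87100332e+00] 58.74444544315338 [-2.92540862e-01  3.38894685e-01  1.70974728e+00  9.17179928e-05
  1.09457240e+00 -1.82094305e+00]
34 [-0.50899308 -1.72742146  0.09053602] [0.80390728 0.25267845 0.21817586]
((311.967529296875, -884.0904541015625), (2062.8134765625, 1133.81396484375), 74.56523895263672)
```

View pics/lift.png

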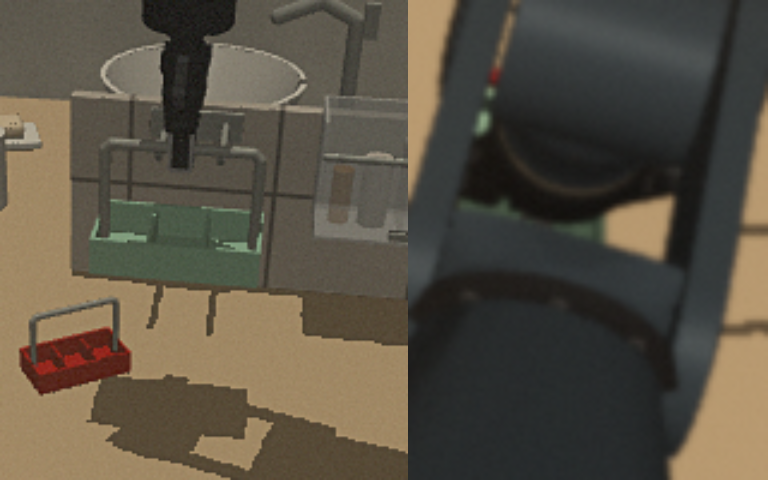

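The tray hangs level in the grip, with its bar spanning u 103–262 in the left half and the finger near the middle at 180. It lines up with the hook behind it.

Call:
{"name": "apply_moves", "arguments": {
  "rows": [
    [0,-0.015,0,0,0,0,-1],
    [0,-0.035,0,0,0,0,-1],
    [-0.001,-0.055,0,0,0,0,-1],
    [-0.002,-0.075,0,0,0,0,-1],
    [-0.002,-0.095,0,0,0,0,-1]
  ]
}}

```text
time: 5.25
eef_pos: [0.5, -0.1302, 0.2512]
ee_rot: [-0.062, -3.141, 0.0]
ft_force: [0.5, -0.1, -1.8]
width: 0.093
gripper_force: 58.7
```

Call:
{"name": "apply_moves", "arguments": {
  "rows": [
    [0,-0.02,0,0,0,0,-1],
    [0,-0.04,0,0,0,0,-1],
    [-0.001,-0.055,0,0,0,0,-1],
    [-0.001,-0.065,0,0,0,0,-1],
    [-0.001,-0.07,0,0,0,0,-1]
  ]
}}

```text
time: 5.75
eef_pos: [0.4994, -0.2008, 0.2514]
ee_rot: [0.065, 3.14, -0.002]
ft_force: [0.2, 0.4, -0.8]
width: 0.088
gripper_force: 58.9
```

Call:
{"name": "apply_moves", "arguments": {
  "rows": [
    [0,0,0,0,0,0,-1],
    [0,0,-0.01,0,0,0,-1],
    [0,0,-0.02,0,0,0,-1],
    [0,0,-0.03,0,0,0,-1],
    [0,0,-0.035,0,0,0,-1]
  ]
}}

```text
time: 6.25
eef_pos: [0.4983, -0.1984, 0.2147]
ee_rot: [-0.064, -3.139, -0.002]
ft_force: [0.0, -0.5, -0.8]
width: 0.089
gripper_force: 58.9
```

```bash
python3 - <<'E'
from h import *
o=r.observe();print(o['eef_pos'],o['ee_rot'],o['ft_force'])
im,d,c=cap('side')
cv2.imwrite('pics/over.png',cv2.resize(im[130:260,280:430],(690,598),interpolation=2)[...,::-1])
E
```

```text
[ 0.49834462 -0.19841103  0.21469103] [-6.35756467e-02 -3.13861682e+00 -2.41595590e-03] [ 0.00569184 -0.52203655 -0.79361909]
```

View pics/over.png

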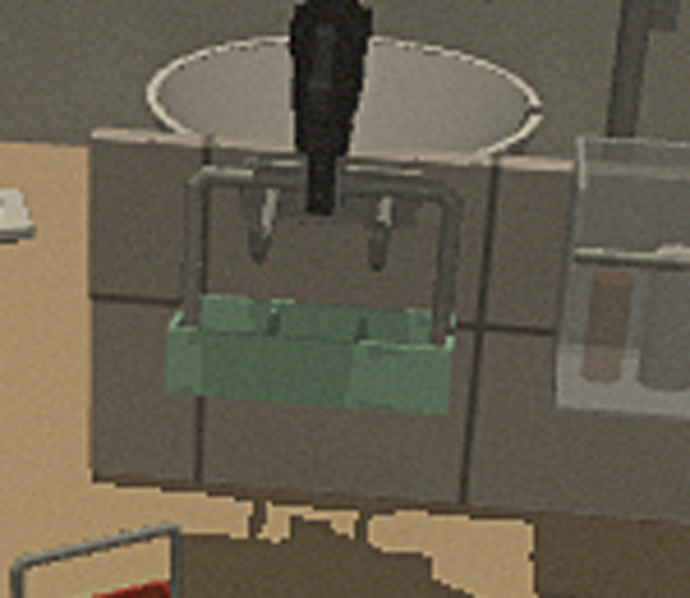

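The handle (u 190–450) is centred over the prongs (262 and 382) and above them. Now I'll lower it.

Call:
{"name": "apply_moves", "arguments": {
  "rows": [
    [0,-0.003,-0.006,0,0,0,-1],
    [0,-0.004,-0.012,0,0,0,-1],
    [0,-0.004,-0.018,0,0,0,-1],
    [0,-0.004,-0.024,0,0,0,-1],
    [0,-0.004,-0.028,0,0,0,-1]
  ]
}}

```text
time: 6.8
eef_pos: [0.4989, -0.2032, 0.1877]
ee_rot: [-0.065, -3.14, -0.001]
ft_force: [-0.3, -0.2, -1.0]
width: 0.092
gripper_force: 58.9
```

Call:
{"name": "apply_moves", "arguments": {
  "rows": [
    [0,0,-0.001,0,0,0,-1],
    [0,0,-0.002,0,0,0,-1],
    [0,0,-0.003,0,0,0,-1],
    [0,0,-0.003,0,0,0,-1],
    [0,0,-0.003,0,0,0,-1]
  ]
}}

```text
time: 7.3
eef_pos: [0.4992, -0.2034, 0.1855]
ee_rot: [0.065, 3.141, -0.0]
ft_force: [-0.2, 0.1, -0.4]
width: 0.088
gripper_force: 58.9
```

Call:
{"name": "apply_moves", "arguments": {
  "rows": [
    [0,0,-0.001,0,0,0,-1],
    [0,0,-0.002,0,0,0,-1],
    [0,0,-0.003,0,0,0,-1],
    [0,0,-0.004,0,0,0,-1],
    [0,0,-0.004,0,0,0,-1]
  ]
}}

```text
time: 7.8
eef_pos: [0.4991, -0.2033, 0.1813]
ee_rot: [-0.065, -3.141, 0.0]
ft_force: [-0.8, 0.5, -0.4]
width: 0.095
gripper_force: 59.0
```

```bash
python3 - <<'E'
from h import *
o=r.observe();print(o['eef_pos'],o['ft_force'])
im,d,c=cap('side')
cv2.imwrite('pics/seat.png',cv2.resize(im[130:260,280:430],(690,598),interpolation=2)[...,::-1])
E
```

```text
[ 0.49911236 -0.20334591  0.18134149] [-0.80403733  0.45142875 -0.43794205]
```

View pics/seat.png

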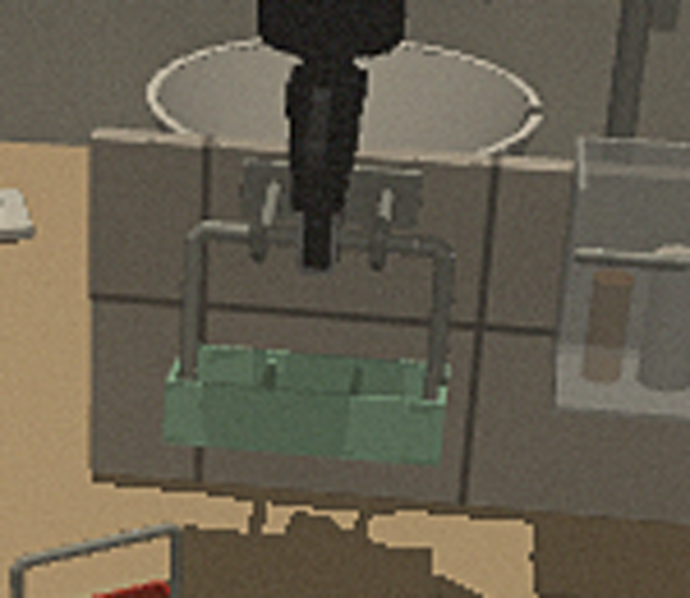

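The bar now lies behind both upturned prong tips at (258,240) and (378,248), so it is captured. I'll lower it gently until it touches.

Call:
{"name": "apply_moves", "arguments": {
  "rows": [
    [0,0,-0.001,0,0,0,-1],
    [0,0,-0.001,0,0,0,-1],
    [0,0,-0.002,0,0,0,-1],
    [0,0,-0.002,0,0,0,-1],
    [0,0,-0.002,0,0,0,-1]
  ]
}}

```text
time: 8.35
eef_pos: [0.4992, -0.2034, 0.1809]
ee_rot: [0.064, 3.14, -0.001]
ft_force: [-2.7, 1.4, 9.7]
width: 0.096
gripper_force: 60.2
```

Call:
{"name": "apply_moves", "arguments": {
  "rows": [
    [0,0,0.001,0,0,0,-1],
    [0,0,0.001,0,0,0,-0.7],
    [0,0,0.001,0,0,0,-0.5],
    [0,0,0.001,0,0,0,-0.3],
    [0,0,0.001,0,0,0,-0.1]
  ]
}}

```text
time: 8.85
eef_pos: [0.4991, -0.2033, 0.18]
ee_rot: [-0.065, -3.141, -0.0]
ft_force: [0.8, 0.2, -0.5]
width: 0.452
gripper_force: 0.0
```

Call:
{"name": "apply_moves", "arguments": {
  "rows": [
    [0,0,0,0,0,0,0],
    [0,0,0,0,0,0,0],
    [0,0,0,0,0,0,0],
    [0,0,0,0,0,0,0],
    [0,0,0,0,0,0,0]
  ]
}}

```text
time: 9.35
eef_pos: [0.4991, -0.2033, 0.1803]
ee_rot: [-0.065, -3.141, -0.0]
ft_force: [-0.2, -0.5, -0.1]
width: 0.5
gripper_force: 0.0
```

```bash
python3 - <<'E'
from h import *
o=r.observe();print(o['eef_pos'],o['ft_force'],o['width'])
im,d,c=cap('side')
cv2.imwrite('pics/rel.png',cv2.resize(im[130:260,280:430],(690,598),interpolation=2)[...,::-1])
E
```

```text
[ 0.49909423 -0.2033079   0.18028396] [-0.17884867 -0.5472165  -0.1081882 ] 0.5000931438661858
```

View pics/rel.png

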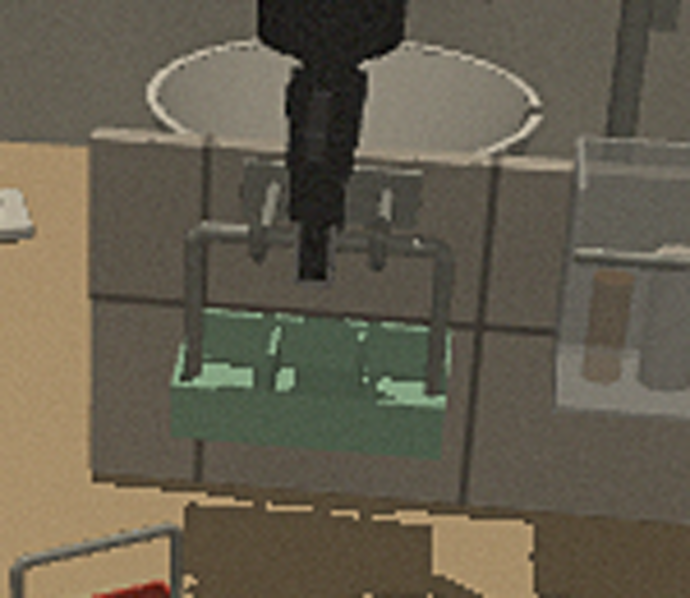

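The tray hangs on both prongs and is swinging a little. I'll withdraw upward and let it settle.

Call:
{"name": "apply_moves", "arguments": {
  "rows": [
    [0,0,0.01,0,0,0,0],
    [0,0,0.03,0,0,0,0],
    [0,0,0.05,0,0,0,0],
    [0,0,0.08,0,0,0,0],
    [0,0,0.11,0,0,0,0]
  ]
}}

```text
time: 9.9
eef_pos: [0.4988, -0.2032, 0.2919]
ee_rot: [-0.065, -3.141, -0.0]
ft_force: [0.5, 0.1, 0.6]
width: 0.501
gripper_force: 0.0
```

Call:
{"name": "apply_moves", "arguments": {
  "rows": [
    [0,0.03,0.02,0,0,0,0],
    [0,0.06,0.04,0,0,0,0],
    [0,0.09,0.04,0,0,0,0],
    [0,0.12,0.04,0,0,0,0],
    [0,0.12,0.04,0,0,0,0]
  ]
}}

```text
time: 10.4
eef_pos: [0.4984, -0.0801, 0.3314]
ee_rot: [0.059, 3.14, 0.002]
ft_force: [-0.0, -0.4, 0.6]
width: 0.499
gripper_force: 0.0
```

Call:
{"name": "apply_moves", "arguments": {
  "rows": [
    [0,0,0,0,0,0,0],
    [0,0,0,0,0,0,0],
    [0,0,0,0,0,0,0],
    [0,0,0,0,0,0,0],
    [0,0,0,0,0,0,0]
  ]
}}

```text
time: 10.9
eef_pos: [0.4991, -0.084, 0.3302]
ee_rot: [-0.066, -3.141, -0.0]
ft_force: [1.0, 0.8, 0.4]
width: 0.503
gripper_force: 0.0
```

```bash
cat > chk.py <<'E'
from h import *
a=None
for i in range(60):
    im,d,c=cap('side')
    if i%3==0:
        # front rim/wall of tray: points
        W=world(d,c)[190:240,310:385].reshape(-1,3);k=(W[:,2]>.07)&(W[:,2]<.135)&(W[:,1]>-.26);P=W[k]
        g=im[180:240,310:390].astype(int)
        f=P[P[:,1]>P[:,1].max()-.02]
        s=np.polyfit(f[:,2],f[:,1],1)[0] if len(f)>9 else 0
        print(i,len(P),P[:,1].mean().round(4),P[:,2].mean().round(4),'wall slope',s.round(3),0 if a is None else np.abs(g-a).mean().round(2));a=g
print(r.observe()['time'])
cv2.imwrite('pics/fin.png',cv2.resize(im[130:260,280:430],(690,598),interpolation=2)[...,::-1])
E
python3 chk.py
```

```text
0 1458 -0.187 0.1108 wall slope -0.077 0
3 1427 -0.1835 0.1118 wall slope -0.093 4.03
6 1567 -0.2014 0.1085 wall slope 0.047 6.45
9 1603 -0.2064 0.1083 wall slope 0.086 5.14
12 1498 -0.1917 0.1099 wall slope -0.033 6.5
15 1434 -0.184 0.1117 wall slope -0.1 4.95
18 1528 -0.1973 0.109 wall slope -0.004 5.72
21 1596 -0.2056 0.1084 wall slope 0.078 5.62
24 1520 -0.1954 0.1093 wall slope 0.001 5.87
27 1446 -0.1858 0.1112 wall slope -0.077 5.25
30 1513 -0.1942 0.1094 wall slope -0.016 5.05
33 1584 -0.2035 0.1084 wall slope 0.069 5.63
36 1535 -0.1979 0.109 wall slope 0.018 5.11
39 1474 -0.1883 0.1106 wall slope -0.056 5.52
42 1504 -0.1923 0.1098 wall slope -0.025 4.45
45 1561 -0.2009 0.1086 wall slope 0.035 5.5
48 1550 -0.199 0.1088 wall slope 0.021 4.09
51 1498 -0.1914 0.1099 wall slope -0.035 5.26
54 1502 -0.1919 0.1099 wall slope -0.026 3.48
57 1541 -0.1983 0.109 wall slope 0.014 5.0
13.9
```

View pics/fin.png

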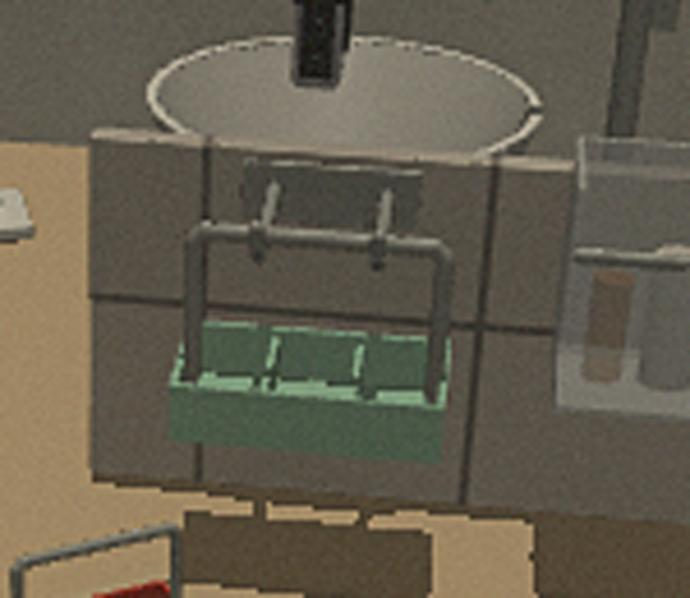

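The tray hangs on both prongs, bar at (200–440, 240), and its swing is dying down. I'll wait for it to settle.

Call:
{"name": "apply_moves", "arguments": {
  "rows": [
    [0,0,0,0,0,0,0],
    [0,0,0,0,0,0,0],
    [0,0,0,0,0,0,0],
    [0,0,0,0,0,0,0],
    [0,0,0,0,0,0,0]
  ]
}}

```text
time: 14.4
eef_pos: [0.4991, -0.0833, 0.3303]
ee_rot: [0.065, 3.141, -0.0]
ft_force: [0.0, -0.3, -0.8]
width: 0.5
gripper_force: 0.0
```

```bash
sed -i 's/range(60)/range(118)/;s/i%3==0/i%3==0 and (i>80)/' chk.py; python3 chk.py
```

```text
81 1516 -0.1955 0.1093 wall slope 0.002 0
84 1523 -0.1954 0.1093 wall slope 0.002 3.21
87 1521 -0.1954 0.1093 wall slope -0.007 3.21
90 1521 -0.1954 0.1093 wall slope -0.001 3.2
93 1515 -0.1954 0.1093 wall slope -0.021 3.2
96 1524 -0.1954 0.1093 wall slope -0.011 3.23
99 1520 -0.1954 0.1093 wall slope -0.018 3.17
102 1521 -0.1954 0.1093 wall slope -0.022 3.18
105 1518 -0.1952 0.1093 wall slope 0.002 3.18
108 1520 -0.1954 0.1092 wall slope -0.008 3.21
111 1518 -0.1954 0.1093 wall slope -0.002 3.23
114 1522 -0.1952 0.1094 wall slope -0.008 3.24
117 1520 -0.1955 0.1093 wall slope -0.002 3.19
20.3
```

It's at rest and level, so I'm handing in the job.

```bash
python3 -c "
from workcell import r
print(r.job_done())"
```

```text
the job is handed in; nothing more can be done
None
```

The large mint tray hangs level and at rest by its handle on both prongs, released with the gripper clear of it; I handed the job in after about 20 s (no verdict was returned), and the arm went nowhere near the bowl, bottle, lens case or clip holder except to pass above them.

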